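Centre-punch the drill spot on a bracket blank

ROBOT

A 6-joint arm with a two-finger parallel gripper is mounted at the origin on a cart in front of the work surface, level with it; the furniture and walls round the work are solid. World frame = base frame: x ahead of the robot, y to its left, z up, the work surface at z = 0. Lengths are in m, angles in rad, forces in N, time in s.
With the tool pointing down it reaches from about 0.3 to 1 m from the base axis. Payload 5.1 kg.
Tool frame: the origin (TCP) lies between the finger pads; the fingertips stand 11 mm ahead of it and the grasp point (between the pads) lies 8 mm behind it (tip_reach is the distance from the TCP to the fingertips, in m); z points along the fingers, y is the line along which they close (so a half turn about z gives the same grasp; the last joint's range is limited). The gripper opens to 95 mm and grips with 3 to 60 N. Pads are 20 mm wide; open, the fingers measure 119 mm over their backs; the gripper's body (75 mm by 180 mm) begins 59 mm behind the grasp point.
Start: joints at [1.16, 0.124, 1.65, -0, 1.367, -0.083], TCP at [0.209, 0.615, 0.226] pointing down, gripper open.
Joint ranges: [-2.61, 2.61], [-1.02, 2.33], [0.03, 2.71], [-1.35, 4.49], [0.32, 2.68], [-2.91, 2.91]. Speed limits (rad/s): [2.57, 2.57, 3.14, 3.14, 3.14, 3.14].

INTERFACE

Orientations are given as a unit quaternion [w, x, y, z].
In Python, from bench import * gives the robot as it stands. The module is installed in compiled form; this text tells all that it offers.
- The arm moves only by the tool send_rows, never from a script. Its argument "motion" is text: rows parted by semicolons, each of 6 numbers parted by spaces: the shift along the world's x, y, z in m, then the turn, a rotation vector about the world's x, y, z in degrees. A call has 1 to 12 rows; each row is the pose to reach, as a shift and turn from the pose commanded when the call began; what a row does not reach only later rows make up. A row lasts 1/8 s, in which the tool goes at most 62.5 mm and 10.7 degrees, less where a joint would pass 70% of its speed; a pose out of reach is approached as far as the arm can. A call with a gripper value outside its range is refused whole. "grip" is the closure, from 0 (fully open) to 1 (shut), set as the call begins (left out, the last holds). The fingers move at their own pace and stop on an object; the grip force is fixed at half the most. Time passes only in rows, so rows that repeat a pose let the fingers close. It gives the time, the measured TCP pose, the force, the opening and the grip force at its end, in the units of the state.
- state(): the state, without advancing time (a new reading comes with each control period).
- get_image(name): name is "side" or "top" or "wrist"; returns a dict with "color" (480x640x3 uint8, red, green, blue), "K" (3x3 intrinsics, pixels), "extrinsics" (4x4, takes a point from world to camera coordinates); the wrist camera has in their place "hand_eye" (4x4, takes a point from camera to tool coordinates, whose origin is the TCP and whose axes are the flange's). Camera axes: x right, y down, z forward; pixel columns grow to the right and rows downward; lengths in m; the calibration is good to about 2 mm. A picture is of the moment at which its call begins: read the wrist's pose just before it. There is no depth.
- finish_job(): hands the job in; it is judged then, once.
The state is a dict: "time": time; "qpos": joint angles; "dq": joint speeds; "joint_efforts": joint torques, N m; "tcp_pos": TCP position; "eef_rot": TCP orientation; "contact_force": force on the tool from outside, world axes, zero at the start; "ft_torque": the same for the moment, N m; "grip_width": finger opening in m; "finger_force": force on a finger pad.
Only numpy, scipy, OpenCV 4.12 (cv2) and the standard library are available. Lean on these libraries where they do the work, as an engineer would, in place of code of your own. Each camera call takes 0.05 s, during which the arm holds its last target. There are 200 camera calls.

TASK

Take the spring-loaded centre punch (the tool with the thick collar) out of the tool stand, set its point in the small blind pilot hole where the scribed lines cross on the aluminium blank in the nest, and, holding it upright, press straight down until its spring snaps, without bearing down hard past the snap (keep under 20 N on the blank) and without firing it anywhere else. Then lower the punch back into its hole in the stand until its collar rests on top, let go, and leave the blank lying in its nest and everything else where it stands.

Things in the scene. Friction and masses are not known exactly. Their poses are not given: they have to be found in the camera images.
- punch_grip (a point): Spring-loaded steel centre punch, loose, upright in a hole of the stand. This point: on its axis in the ribbed grip barrel, 30 mm above the underside of its collar; z axis up along the punch. Collar 26 mm across, 6 mm thick, rests on the stand (fingertips may bear on it); above it the barrel, 15 mm across, to 52 mm over the collar's underside, then a dark cap 18 mm across to 64 mm.
- punch_nose (a point): The same punch: centre of the flat nose of its 14 mm thick lower body (tapered over the last 9 mm), on the axis, 75 mm below punch_grip, inside the stand at the start. From the nose a pointed plunger, 5 mm across (2.4 mm at the very end), sticks out 28 mm further down.
- trigger (a joint): The catch of the punch's hidden spring, m: 0 = set, jumps to about 0.003 when the spring snaps, returns to 0 when the push is let off. The push on the plunger rises from about 3 N at first touch by 3.5 N per mm; at about 14 N (13 to 16; 3 mm in) the spring snaps and the push drops at once by 3 N or more. Pressed on, it rises again and after some 2 to 3 mm more is rigid.
- stand: Fixed black tool-stand block 124 x 52 x 80 mm, origin centre of its underside, x along its long side. Two upright through-holes, 18 mm across with a small chamfer, 60 mm apart on its long axis; one holds the punch, the other the scriber.
- stand_hole0 (a point): Centre of the mouth of the stand hole at the -x end, on the top face (80 mm up).
- stand_hole1 (a point): Centre of the mouth of the stand hole at the +x end, on the top face (80 mm up).
- scriber: Plain slim scriber standing in the other hole (a bystander): thin flange 24 mm across resting on the stand, handle 8 to 11 mm across up to 41 mm above the stand. Origin: underside of its flange, on its axis.
- nest: Fixed grey marking nest, 100 x 140 mm: base plate 12 mm thick with a low fence up to 18 mm high round a 64 x 104 mm pocket. Origin centre of its underside, long side along y.
- blank: Loose flat aluminium bracket blank 60 x 100 x 20 mm (about 0.3 kg) in the nest's pocket with up to 2 mm play each way; underside 12 mm, top 32 mm above the worktop. Origin centre of its underside, long side along y. It has two 12 mm through-holes on its long centre line and one smaller blind pilot hole.
- spot (a point): The drill spot: centre of the mouth of the blind pilot hole, at the level of the blank's top face, where two scribed lines cross. The pilot hole is 8 mm across with a 1 mm chamfer and a flat bottom; its depth differs each time, 2 to 16 mm, and is not given, so the bottom must be felt for.
- timer: Bystander: white bench timer, 52 x 66 x 16 mm, origin centre of underside.
- bottle_small: Bystander: small screw-cap bottle, 45 mm across, 90 mm high, origin centre of underside.
- dish_1: Bystander: shallow round dish, 60 mm across, 15 mm high, origin centre of underside.
- forceps: Bystander: steel forceps lying flat, 13 x 131 x 8 mm, origin centre of underside.
- pen_1: Bystander: pen lying flat, 11 x 145 x 9 mm, origin centre of underside.
- beaker: Bystander: glass beaker, 53 mm across, 65 mm high, origin centre of underside.
- punch: The same punch: origin at the underside of its collar, on the axis, z up along the punch. About 0.17 kg, 109 mm long without the plunger.

How it is judged:
On the way:
1. the punch's spring snaps with its point in the pilot hole: catch beyond 2 mm, punch within 6 degrees of upright, its nose within 4 mm of above the spot, bearing on the blank (value of joint trigger above 0.002 m and horizontal distance between punch_nose and spot below 0.004 m and angle between punch_nose's own z axis and vertical below 0.105 rad and distance between punch_nose and spot below 0.024 m and contact force between punch and blank above 0.5 N), for 0.05 s.
At the end, for the whole second after the job is handed in: The punch stands upright (within 0.08 rad) in its stand hole, its axis within 5 mm of the hole's and its collar down on the stand (within 2.5 mm), catch set again (below 1 mm); the blank lies flat in the nest, within 5 mm of its centre (((horizontal distance between punch_nose and stand_hole0 below 0.005 m and z of punch_grip in the frame of stand between 0.1075 and 0.1125 m) or (horizontal distance between punch_nose and stand_hole1 below 0.005 m and z of punch_grip in the frame of stand between 0.1075 and 0.1125 m)) and angle between punch_grip's own z axis and vertical below 0.08 rad and value of joint trigger below 0.001 m and horizontal distance between blank and nest below 0.005 m and height (world z) of blank below 0.014 m and angle between blank's own z axis and vertical below 0.05 rad); the robot touches nothing.
It fails at once if the blank is pressed with more than 20 N (contact force between punch and blank above 20 N).
It fails at once if the punch is fired away from the drill spot (with its nose over 6 mm to the side of the spot) (value of joint trigger above 0.002 m and horizontal distance between punch_nose and spot above 0.006 m).
It fails at once if the punch is dropped into the stand (moving faster than 0.6 m/s in the hole) (linear speed of punch above 0.6 m/s and (horizontal distance between punch_nose and stand_hole0 below 0.012 m or horizontal distance between punch_nose and stand_hole1 below 0.012 m) and z of punch_nose in the frame of stand below 0.08 m).
It fails at once if the scriber is moved by more than 20 mm (distance of scriber from where it was at the start of the episode above 0.02 m).
It fails at once if a bystander is moved by more than 20 mm (distance of any of timer, bottle_small, dish_1, forceps, pen_1, beaker from where it was at the start of the episode above 0.02 m).
It also fails if it takes over 64 s, if anything falls off the work surface, if the arm or the gripper's body presses on something with over 40 N, if the wrist force passes 120 N, or if a joint passes its speed limit or range.

## Working session

There is one attempt and no reset: what is moved stays moved. The work goes in short steps, Python scripts to look and compute and a tool call to move; the robot and the scene stay as the last step left them, time stands still between calls to the robot, and variables do not carry over. Pictures are saved under pics/ and viewed, at most 10 in all, crops included, and the job is handed in when it is done.

Besides the shell and the picture viewer there is one more tool, called after "Request:" as a command line: name --argument value ..., lists and objects as JSON in quotes. send_rows: Moves the arm, as the interface text tells. Its arguments: {"type":"object","properties":{"motion":{"type":"string"},"grip":{"type":"number"}},"required":["motion"]}

```bash
mkdir -p pics; cat > h.py <<'E'
from bench import *
import numpy as np, cv2
from scipy.spatial.transform import Rotation as R
def ray(im,u,v,T=None):
    d=np.linalg.inv(im["K"])@[u,v,1]
    return d
def wc(im,st):
    # camera pose world: R,t
    if "extrinsics" in im:
        M=np.linalg.inv(im["extrinsics"]); return M
    q=st["eef_rot"]; T=np.eye(4); T[:3,:3]=R.from_quat([q[1],q[2],q[3],q[0]]).as_matrix(); T[:3,3]=st["tcp_pos"]
    return T@im["hand_eye"]
def pt(K,M,u,v,z):
    d=M[:3,:3]@(np.linalg.inv(K)@[u,v,1]); o=M[:3,3]
    return o+d*(z-o[2])/d[2]
def proj(K,M,p):
    c=np.linalg.inv(M)@np.r_[p,1]; x=K@c[:3]; return x[:2]/x[2]
def snap(name,fn):
    st=state(); im=get_image(name); M=wc(im,st)
    cv2.imwrite("pics/%s.png"%fn,im["color"][:,:,::-1]); np.savez("pics/%s.npz"%fn,K=im["K"],M=M)
def load(fn):
    z=np.load("pics/%s.npz"%fn); return z["K"],z["M"]
E
python3 - <<'E'
from h import *
s=state(); print(s)
for n in("top","side","wrist"): snap(n,n+"0"); print(n,load(n+"0")[1].round(3).tolist())
E
```

```text
{'time': 0.0, 'qpos': array([ 1.16038332e+00,  1.24481972e-01,  1.65163395e+00, -5.07542177e-06,
        1.36755250e+00, -8.25909858e-02]), 'dq': array([-0.00039556, -0.00236457,  0.00114717, -0.00202225, -0.00036774,
       -0.00073535]), 'joint_efforts': array([-8.46764851e-04, -4.17577314e+01, -3.59933925e+01,  7.74408015e-02,
        4.89349721e-02, -1.54214290e-04]), 'tcp_pos': array([0.20906336, 0.61480668, 0.2244257 ]), 'eef_rot': array([-2.50847763e-04,  1.63177439e-01,  9.86596192e-01, -1.00711792e-03]), 'contact_force': array([-0.49125295,  0.15105106, -0.02672699]), 'ft_torque': array([-0.07169563, -0.02378136, -0.04123357]), 'finger_force': 0.0, 'grip_width': 0.09485297241578389}
top [[0.021, -0.976, 0.216, 0.318], [-1.0, -0.021, -0.001, 0.053], [0.006, -0.216, -0.976, 1.306], [0.0, 0.0, 0.0, 1.0]]
side [[0.997, -0.042, 0.057, 0.518], [-0.07, -0.667, 0.741, -0.856], [0.007, -0.743, -0.669, 0.909], [0.0, 0.0, 0.0, 1.0]]
wrist [[0.322, 0.912, 0.253, 0.138], [0.947, -0.31, -0.087, 0.639], [-0.001, 0.267, -0.964, 0.383], [0.0, 0.0, 0.0, 1.0]]
```

View pics/top0.png

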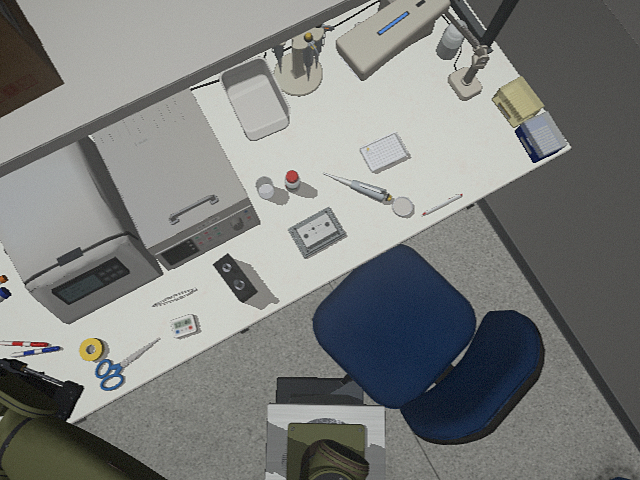

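View pics/side0.png

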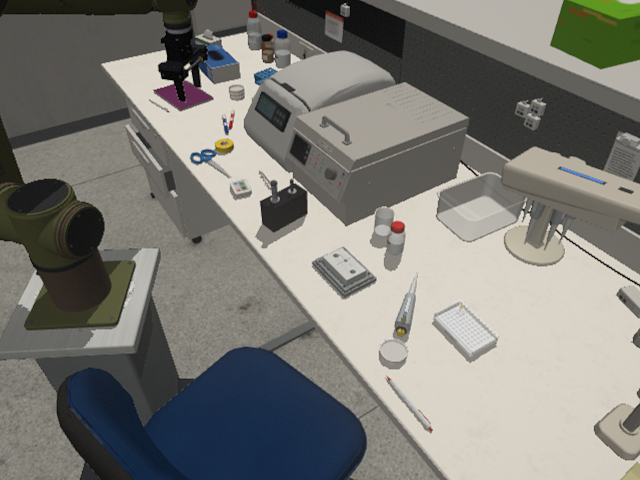

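The top view shows the stand at about (236,278) and the nest at (318,232). The bottle and beaker are above the nest and the instrument with the handle is beyond the stand. Next I'll enlarge crops of both views.

```bash
python3 - <<'E'
import cv2,numpy as np
a=cv2.imread("pics/top0.png")[195:315,200:360]; b=cv2.imread("pics/side0.png")[160:300,250:390]
a=cv2.resize(a,None,fx=5,fy=5,interpolation=cv2.INTER_CUBIC)  # 800x600
b=cv2.resize(b,None,fx=4,fy=4,interpolation=cv2.INTER_CUBIC)
cv2.imwrite("pics/c1.png",a);cv2.imwrite("pics/c2.png",b)
E
```

```text
(no output)
```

View pics/c1.png

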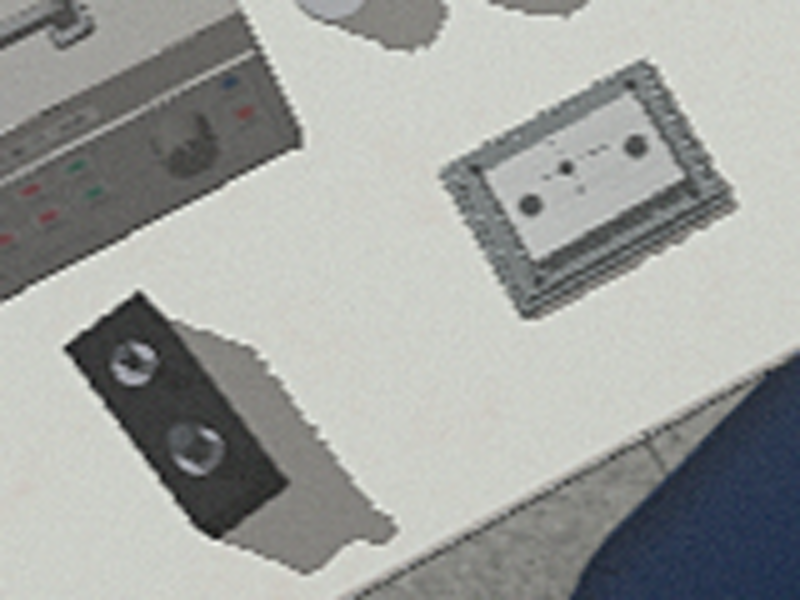

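View pics/c2.png

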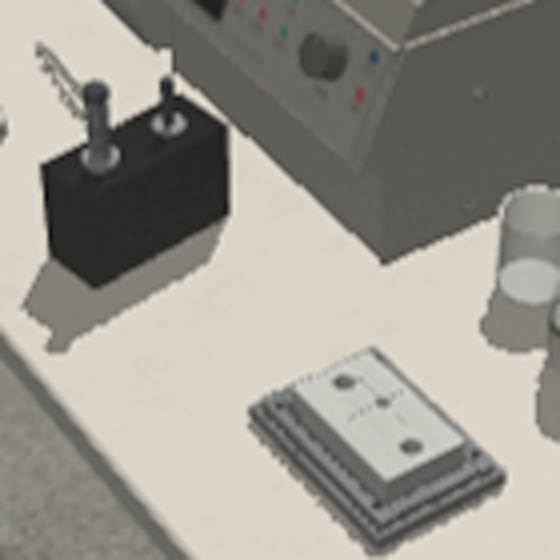

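The punch has the thick barrel and sits at the near hole, with its collar at c1 (197,450) and c2 (100,157). The scriber is at c1 (133,362). The pilot hole is at c1 (567,168) and c2 (383,402), where the scribed lines cross.

```bash
python3 - <<'E'
from h import *
K,M=load("top0"); S,N=load("side0")
a=lambda u,v,z: pt(K,M,200+u/5-.4,195+v/5-.4,z).round(4)
b=lambda u,v,z: pt(S,N,250+u/4-.375,160+v/4-.375,z).round(4)
print("collar",a(197,450,.084),b(100,157,.086)); print("cap",b(96,90,.144))
print("scr",a(133,362,.082),b(169,124,.082))
print("stand c",[a(u,v,.08) for u,v in((138,292),(66,348),(213,537),(288,483))])
print("spot",a(567,168,.032),b(383,402,.032))
print("holes",a(529,205,.032),a(636,147,.032),b(345,382,.032),b(411,446,.032))
E
```

```text
collar [0.4612 0.2391 0.084 ] [0.4621 0.2383 0.086 ]
cap [0.463  0.2338 0.144 ]
scr [0.5084 0.2766 0.082 ] [0.5092 0.2785 0.082 ]
stand c [array([0.5474, 0.2766, 0.08  ]), array([0.5156, 0.3138, 0.08  ]), array([0.4153, 0.2287, 0.08  ]), array([0.4449, 0.19  , 0.08  ])]
spot [0.6343 0.0432 0.032 ] [0.6363 0.0456 0.032 ]
holes [0.6119 0.0646 0.032 ] [0.6476 0.0037 0.032 ] [0.6141 0.0652 0.032 ] [0.6496 0.006  0.032 ]
```

Request:
send_rows --motion "0.01 -0.05 0.02 0 0 8; 0.02 -0.1 0.025 0 0 16; 0.03 -0.15 0.025 0 0 25; 0.04 -0.2 0.025 0 0 34; 0.08 -0.24 0.025 0 0 42; 0.125 -0.28 0.025 0 0 50; 0.17 -0.315 0.025 0 0 58.8; 0.215 -0.35 0.025 0 0 58.8; 0.25 -0.376 0.02 0 0 58.8; 0.2525 -0.377 0.01 0 0 58.8; 0.2525 -0.377 0.01 0 0 58.8" --grip 0

```text
time: 1.52
tcp_pos: [0.4608, 0.2382, 0.234]
eef_rot: [-0.002, -0.342, 0.94, 0.0]
contact_force: [-0.1, -0.5, 0.3]
grip_width: 0.0952
finger_force: 0.0
```

```bash
python3 - <<'E'
from h import *
snap("wrist","w1"); s=state(); print(s["time"],s["tcp_pos"],s["eef_rot"],s["contact_force"])
K,M=load("w1"); print(M.round(3).tolist())
for z in(.08,.086,.144): print(proj(K,M,np.array([.4615,.238,z])))
E
```

```text
1.575 [0.46074721 0.23871491 0.2347473 ] [-9.78780351e-04 -3.42472050e-01  9.39527492e-01  1.71942513e-04] [ 0.0229912   0.43029643 -0.03102791]
[[-0.643, 0.739, 0.202, 0.403], [0.766, 0.62, 0.171, 0.19], [0.001, 0.265, -0.964, 0.393], [0.0, 0.0, 0.0, 1.0]]
[316.33705344 227.76025942]
[316.32950605 229.49876732]
[316.23922202 250.29530674]
```

View pics/w1.png

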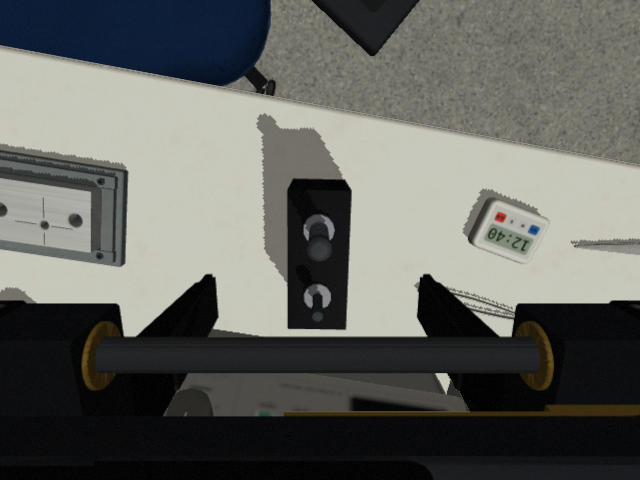

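The cap centre is at (319,247), the collar at about (319,230), and the pilot hole at (44,225).

```bash
python3 - <<'E'
from h import *
K,M=load("w1"); print(pt(K,M,319,248,.144),pt(K,M,319,230,.085),pt(K,M,317,297,.081),pt(K,M,44,225,.032))
s=[pt(K,M,u,v,.08) for u,v in((288,190),(351,190),(347,328),(288,328))]; print(np.round(s,4), np.mean(s,0))
E
```

```text
[0.45909326 0.23838359 0.144     ] [0.46061484 0.240093   0.085     ] [0.50816124 0.27784761 0.081     ] [0.6345876  0.04542106 0.032     ]
[[0.4522 0.2005 0.08  ]
 [0.4196 0.2393 0.08  ]
 [0.5142 0.3177 0.08  ]
 [0.5478 0.2775 0.08  ]] [0.4834605  0.25873842 0.08      ]
```

Request:
send_rows --motion "-0.0003 0.0005 -0.05 0 0 0; -0.0003 0.0005 -0.09 0 0 0; -0.0003 0.0005 -0.12 0 0 0; -0.0003 0.0005 -0.135 0 0 0; -0.0003 0.0005 -0.135 0 0 0; -0.0003 0.0005 -0.135 0 0 0"

```text
time: 2.33
tcp_pos: [0.4624, 0.2396, 0.1024]
eef_rot: [0.001, -0.342, 0.94, 0.0]
contact_force: [-0.4, 0.3, 0.2]
grip_width: 0.0954
finger_force: 0.0
```

Request:
send_rows --motion "0 0 -0.0035 0 0 0; 0 0 -0.0035 0 0 0"

```text
time: 2.58
tcp_pos: [0.4618, 0.239, 0.0977]
eef_rot: [0.0, -0.342, 0.94, 0.0]
contact_force: [-0.0, -0.9, 0.2]
grip_width: 0.0952
finger_force: 0.0
```

```bash
python3 - <<'E'
from h import *
for i in range(4):
    s=state(); print(s["tcp_pos"],s["contact_force"]); get_image("wrist")
E
```

```text
[0.46180303 0.23895342 0.09769151] [-0.02744534 -0.88630446  0.18204959]
[0.46173711 0.23890289 0.09759621] [ 0.70580359 -0.29113128 -1.40901883]
[0.46171058 0.23888861 0.09750187] [ 0.28137401 -0.1019292  -0.76088968]
[0.46166928 0.23884503 0.09740807] [-0.14396537 -1.03966598  0.51755559]
```

Request:
send_rows --motion "-0.001 0 0.001 0 0 0; -0.001 0 0.001 0 0 0; -0.001 0 0.001 0 0 0; -0.001 0 0.001 0 0 0; -0.001 0 0.001 0 0 0; -0.001 0 0.001 0 0 0; -0.001 0 0.001 0 0 0; -0.001 0 0.001 0 0 0" --grip 1

```text
time: 3.78
tcp_pos: [0.4605, 0.2389, 0.0981]
eef_rot: [-0.0, -0.342, 0.94, 0.0]
contact_force: [0.4, -0.1, 0.1]
grip_width: 0.0204
finger_force: 0.0
```

Request:
send_rows --motion "0 0 0 0 0 0; 0 0 0 0 0 0; 0 0 0 0 0 0; 0 0 0 0 0 0"

```text
time: 4.28
tcp_pos: [0.4605, 0.2389, 0.0982]
eef_rot: [-0.0, -0.342, 0.94, 0.0]
contact_force: [-0.5, 0.5, 0.7]
grip_width: 0.0165
finger_force: 30.0
```

Request:
send_rows --motion "0 0 0.005 0 0 0; 0 0 0.015 0 0 0; 0 0 0.03 0 0 0; 0 0 0.05 0 0 0; 0 0 0.07 0 0 0; 0 0 0.09 0 0 0; 0 0 0.105 0 0 0; 0 0 0.11 0 0 0; 0 0 0.11 0 0 0"

```text
time: 5.4
tcp_pos: [0.4605, 0.2388, 0.2082]
eef_rot: [0.0, -0.342, 0.94, -0.0]
contact_force: [0.7, 0.2, -0.9]
grip_width: 0.0163
finger_force: 30.0
```

Request:
send_rows --motion "0.02 -0.022 0 0 0 0; 0.05 -0.055 0 0 0 0; 0.085 -0.095 0 0 0 0; 0.12 -0.135 0 0 0 0; 0.15 -0.168 -0.02 0 0 0; 0.168 -0.187 -0.04 0 0 0; 0.1745 -0.1944 -0.05 0 0 0; 0.1745 -0.1944 -0.055 0 0 0; 0.1745 -0.1944 -0.055 0 0 0; 0.1745 -0.1944 -0.055 0 0 0"

```text
time: 6.65
tcp_pos: [0.635, 0.0454, 0.1542]
eef_rot: [0.001, -0.343, 0.939, -0.0]
contact_force: [0.1, 0.0, -1.0]
grip_width: 0.0166
finger_force: 30.0
```

```bash
python3 - <<'E'
from h import *
s=state(); print(s["time"],s["tcp_pos"],s["eef_rot"],s["contact_force"],s["grip_width"])
ims=[]
for n,z in(("wrist",4),("side",4),("top",4)):
    snap(n,n+"2"); K,M=load(n+"2"); p=s["tcp_pos"]
    u=[proj(K,M,p+[0,0,d]) for d in(0.05,-.018,-.063,-.091)]; print(n,np.round(u,1).tolist(), proj(K,M,np.array([.635,.0445,.032])))
E
python3 - <<'E'
import cv2,numpy as np
s=cv2.imread("pics/side2.png")[190:290,300:400]
w=cv2.imread("pics/wrist2.png")[100:400,220:420]
a=cv2.resize(s,(600,600),interpolation=cv2.INTER_CUBIC); 
b=cv2.resize(w,(200*2,300*2))[:, 100:300]
cv2.imwrite("pics/c3.png",np.hstack([a,b]))
E
```

```text
6.65 [0.63500578 0.04537386 0.15422563] [ 6.97011510e-04 -3.42731075e-01  9.39433277e-01 -2.05370795e-04] [ 0.06675228  0.00495201 -1.04067688] 0.016588842775891406
wrist [[317.3, 376.7], [317.4, 292.2], [317.5, 262.3], [317.5, 248.7]] [316.63089823 235.83043232]
side [[347.3, 205.7], [346.3, 228.5], [345.7, 242.6], [345.3, 251.1]] [344.90110565 260.43934887]
top [[313.0, 211.4], [312.7, 218.5], [312.5, 222.7], [312.4, 225.3]] [312.55466745 227.94374022]
```

View pics/c3.png

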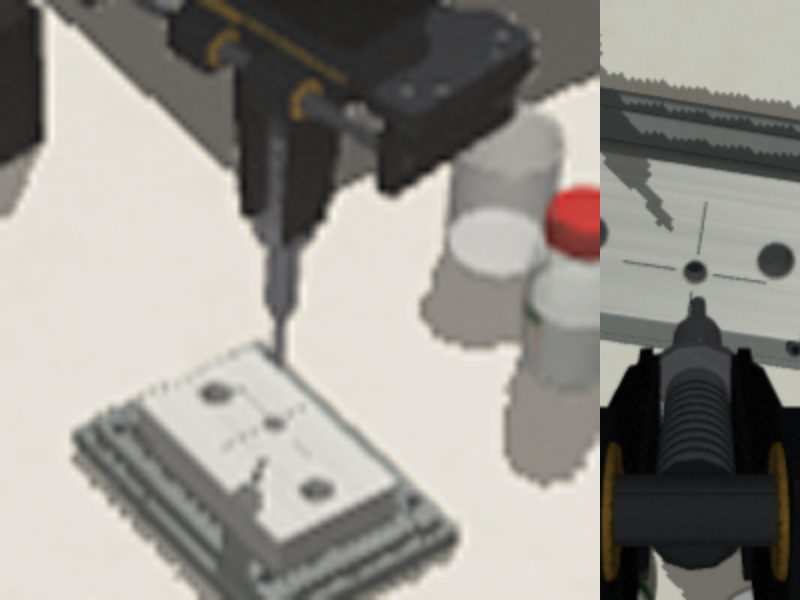

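The punch hangs upright in the grip. In the wrist view the tip is at (319,250) and the hole at (317.5,235.5). In the side view the tip is at (346.2,250) and the hole at (345.5,260.3).

```bash
python3 - <<'E'
from h import *
K,M=load("wrist2"); t=pt(K,M,318.8,250,.063);h=pt(K,M,317.3,235.5,.032); print(t,h,h-t)
print(pt(K,M,319.8,250,.063)-t,pt(K,M,318.8,251,.063)-t)
S,N=load("side2"); t=pt(S,N,346.2,249.9,.063);h=pt(S,N,345.5,260.3,.032); print(t,h,h-t)
print(pt(S,N,347.2,250,.063)-t)
s=state();print(s["tcp_pos"])
E
```

```text
[0.63517937 0.04665693 0.063     ] [0.63448311 0.04471757 0.032     ] [-0.00069626 -0.00193936 -0.031     ]
[-0.00043199  0.00051291  0.        ] [0.00053648 0.00045252 0.        ]
[0.63772973 0.04968138 0.063     ] [0.63654503 0.0449045  0.032     ] [-0.0011847  -0.00477688 -0.031     ]
[ 2.42736677e-03 -5.15569393e-04  1.11022302e-16]
[0.63515475 0.04500687 0.15413637]
```

Request:
send_rows --motion "-0.0007 -0.0015 -0.01 0 0 0; -0.0007 -0.0015 -0.02 0 0 0; -0.0007 -0.0015 -0.024 0 0 0; -0.0007 -0.0015 -0.024 0 0 0; -0.0007 -0.0015 -0.024 0 0 0"

```text
time: 7.42
tcp_pos: [0.6345, 0.043, 0.1294]
eef_rot: [0.0, -0.342, 0.94, -0.0]
contact_force: [0.1, 0.2, -2.0]
grip_width: 0.0165
finger_force: 30.0
```

```bash
python3 - <<'E'
from h import *
s=state(); print(s["tcp_pos"],s["contact_force"])
snap("wrist","w3"); snap("side","s3")
w=cv2.imread("pics/w3.png")[200:300,267:367]; s=cv2.imread("pics/s3.png")[235:275,325:365]
cv2.imwrite("pics/c4.png",np.hstack([cv2.resize(w,(400,400),interpolation=2),cv2.resize(s,(400,400),interpolation=2)]))
E
```

```text
[0.63453308 0.0429656  0.12938629] [ 0.07135688  0.16456462 -1.95937954]
```

View pics/c4.png

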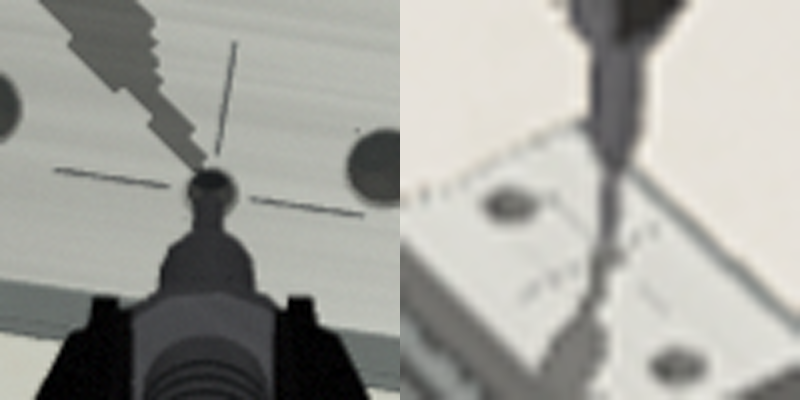

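```bash
python3 - <<'E'
from h import *
K,M=load("w3"); c=lambda x,y:(267+x/4-.4,200+y/4-.4)
h=pt(K,M,*c(212,190),.032); print(h)
for p in(np.array([.6345,.0430,.0382]),h+[0,0,.0062]): print((proj(K,M,p)-[267,200])*4)
w=cv2.imread("pics/w3.png")[235:262,300:340]; w=cv2.resize(w,(800,540),interpolation=cv2.INTER_CUBIC)
w=cv2.convertScaleAbs(w,alpha=2.2,beta=0)
cv2.imwrite("pics/c5.png",w)
E
```

```text
[0.63410525 0.04455332 0.032     ]
[201.98459329 195.00260005]
[210.59691383 198.9817748 ]
```

View pics/c5.png

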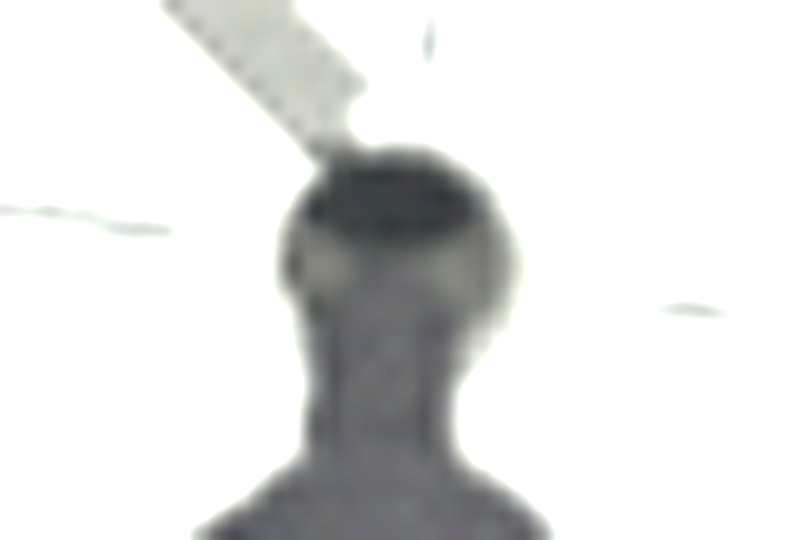

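The tip appears over the pilot hole, slightly too far to the image top once its 6 mm of height is allowed for. I'll correct by (+1.0,+1.3) mm and enter the hole.

Request:
send_rows --motion "0.001 0.0013 0 0 0 0; 0.001 0.0013 0 0 0 0; 0.001 0.0013 -0.003 0 0 0; 0.001 0.0013 -0.0055 0 0 0; 0.001 0.0013 -0.007 0 0 0; 0.001 0.0013 -0.007 0 0 0; 0.001 0.0013 -0.007 0 0 0"

```text
time: 8.4
tcp_pos: [0.6354, 0.0443, 0.1222]
eef_rot: [0.0, -0.342, 0.94, -0.0]
contact_force: [-0.5, -1.7, -0.8]
grip_width: 0.0164
finger_force: 30.0
```

Request:
send_rows --motion "0 0 -0.001 0 0 0; 0 0 -0.0015 0 0 0; 0 0 -0.0015 0 0 0; 0 0 -0.0015 0 0 0"

```text
time: 8.9
tcp_pos: [0.6353, 0.0442, 0.1207]
eef_rot: [0.0, -0.342, 0.94, -0.0]
contact_force: [-0.3, 0.0, -2.2]
grip_width: 0.0163
finger_force: 30.0
```

```bash
cat > f.py <<'E'
from h import *
a=[]
for i in range(4): a.append(np.r_[state()["tcp_pos"],state()["contact_force"]]); get_image("wrist")
print(np.mean(a,0).round(4))
E
python3 f.py
```

```text
[ 0.6353  0.0443  0.1207 -0.0762 -0.2042 -1.8932]
```

Request:
send_rows --motion "0 0 -0.001 0 0 0; 0 0 -0.002 0 0 0; 0 0 -0.002 0 0 0; 0 0 -0.002 0 0 0"

```text
time: 9.6
tcp_pos: [0.6353, 0.0443, 0.1186]
eef_rot: [-0.0, -0.342, 0.94, -0.0]
contact_force: [-0.1, 0.1, -0.4]
grip_width: 0.0167
finger_force: 30.0
```

Request:
send_rows --motion "0 0 -0.001 0 0 0; 0 0 -0.0015 0 0 0; 0 0 -0.0015 0 0 0"

```text
time: 9.98
tcp_pos: [0.6353, 0.0443, 0.1171]
eef_rot: [-0.0, -0.342, 0.94, 0.0]
contact_force: [-0.0, -0.2, -1.2]
grip_width: 0.0167
finger_force: 30.0
```

Request:
send_rows --motion "0 0 -0.001 0 0 0; 0 0 -0.0015 0 0 0; 0 0 -0.0015 0 0 0"

```text
time: 10.35
tcp_pos: [0.6353, 0.0443, 0.1156]
eef_rot: [-0.0, -0.342, 0.94, 0.0]
contact_force: [0.1, -0.0, -2.6]
grip_width: 0.017
finger_force: 30.0
```

Request:
send_rows --motion "0 0 -0.001 0 0 0; 0 0 -0.0015 0 0 0; 0 0 -0.0015 0 0 0"

```text
time: 10.72
tcp_pos: [0.6352, 0.0443, 0.1141]
eef_rot: [-0.0, -0.342, 0.94, 0.0]
contact_force: [0.8, -0.0, -1.1]
grip_width: 0.0167
finger_force: 30.0
```

Still free, at about 9 mm deep.

Request:
send_rows --motion "0 0 -0.001 0 0 0; 0 0 -0.0015 0 0 0; 0 0 -0.0015 0 0 0"

```text
time: 11.1
tcp_pos: [0.6352, 0.0443, 0.1126]
eef_rot: [-0.0, -0.342, 0.94, 0.0]
contact_force: [-0.7, -0.3, -1.2]
grip_width: 0.0165
finger_force: 30.0
```

Request:
send_rows --motion "0 0 -0.001 0 0 0; 0 0 -0.0015 0 0 0; 0 0 -0.0015 0 0 0"

```text
time: 11.48
tcp_pos: [0.6353, 0.0443, 0.1111]
eef_rot: [-0.0, -0.342, 0.94, 0.0]
contact_force: [-0.2, 0.2, -2.6]
grip_width: 0.0165
finger_force: 30.0
```

Request:
send_rows --motion "0 0 -0.001 0 0 0; 0 0 -0.0015 0 0 0; 0 0 -0.0015 0 0 0"

```text
time: 11.85
tcp_pos: [0.6355, 0.0443, 0.1099]
eef_rot: [0.0, -0.342, 0.94, -0.0]
contact_force: [-0.1, -0.2, -0.7]
grip_width: 0.0164
finger_force: 30.0
```

Request:
send_rows --motion "0 0 -0.001 0 0 0; 0 0 -0.001 0 0 0; 0 0 -0.001 0 0 0"

```text
time: 12.22
tcp_pos: [0.6357, 0.0443, 0.1092]
eef_rot: [0.0, -0.342, 0.94, -0.0]
contact_force: [-0.8, -0.5, 2.3]
grip_width: 0.0168
finger_force: 30.0
```

Contact felt, at 14 mm deep or a little less. Now I'll press in small steps.

Request:
send_rows --motion "0 0 -0.0007 0 0 0; 0 0 -0.001 0 0 0; 0 0 -0.001 0 0 0"

```text
time: 12.6
tcp_pos: [0.6357, 0.0443, 0.1082]
eef_rot: [0.0, -0.342, 0.94, -0.0]
contact_force: [0.3, -0.7, 5.0]
grip_width: 0.0165
finger_force: 30.0
```

Request:
send_rows --motion "0 0 -0.0007 0 0 0; 0 0 -0.001 0 0 0; 0 0 -0.001 0 0 0"

```text
time: 12.98
tcp_pos: [0.6359, 0.0443, 0.1075]
eef_rot: [0.001, -0.342, 0.94, -0.0]
contact_force: [-0.3, 0.2, 6.3]
grip_width: 0.0163
finger_force: 30.0
```

Request:
send_rows --motion "0 0 -0.0007 0 0 0; 0 0 -0.001 0 0 0; 0 0 -0.001 0 0 0"

```text
time: 13.35
tcp_pos: [0.6362, 0.0443, 0.107]
eef_rot: [0.001, -0.342, 0.94, -0.0]
contact_force: [-0.5, 0.4, 7.4]
grip_width: 0.0167
finger_force: 30.0
```

Request:
send_rows --motion "0 0 -0.0005 0 0 0; 0 0 -0.0005 0 0 0; 0 0 -0.0005 0 0 0"

```text
time: 13.72
tcp_pos: [0.6364, 0.0443, 0.1067]
eef_rot: [0.001, -0.342, 0.94, -0.0]
contact_force: [-0.0, 0.1, 7.2]
grip_width: 0.0163
finger_force: 30.0
```

Request:
send_rows --motion "-0.0003 0 -0.0005 0 0 0; -0.0003 0 -0.0005 0 0 0; -0.0003 0 -0.0005 0 0 0"

```text
time: 14.1
tcp_pos: [0.6362, 0.0443, 0.1065]
eef_rot: [0.001, -0.342, 0.94, -0.0]
contact_force: [0.4, 0.0, 8.4]
grip_width: 0.0163
finger_force: 30.0
```

```bash
python3 f.py
```

```text
[0.6362 0.0443 0.1065 0.1963 0.2338 8.4658]
```

Request:
send_rows --motion "-0.0003 0 -0.0007 0 0 0; -0.0003 0 -0.0007 0 0 0; -0.0003 0 -0.0007 0 0 0"

```text
time: 14.68
tcp_pos: [0.6362, 0.0443, 0.1061]
eef_rot: [0.002, -0.342, 0.94, -0.001]
contact_force: [0.2, 0.1, 9.4]
grip_width: 0.0164
finger_force: 30.0
```

Request:
send_rows --motion "-0.0003 0 -0.0005 0 0 0; -0.0003 0 -0.0005 0 0 0; -0.0003 0 -0.0005 0 0 0"

```text
time: 15.05
tcp_pos: [0.636, 0.0443, 0.1058]
eef_rot: [0.002, -0.342, 0.94, -0.001]
contact_force: [0.2, -0.3, 10.3]
grip_width: 0.0165
finger_force: 30.0
```

Request:
send_rows --motion "0 0 -0.0005 0 0 0; 0 0 -0.0005 0 0 0; 0 0 -0.0005 0 0 0"

```text
time: 15.42
tcp_pos: [0.6362, 0.0443, 0.1056]
eef_rot: [0.002, -0.342, 0.94, -0.001]
contact_force: [0.1, 0.3, 10.0]
grip_width: 0.0164
finger_force: 30.0
```

Request:
send_rows --motion "0 0 -0.0005 0 0 0; 0 0 -0.0005 0 0 0; 0 0 -0.0005 0 0 0"

```text
time: 15.8
tcp_pos: [0.6364, 0.0443, 0.1053]
eef_rot: [0.002, -0.342, 0.94, -0.001]
contact_force: [-0.6, -0.0, 10.4]
grip_width: 0.0169
finger_force: 30.0
```

```bash
python3 f.py
```

```text
[ 0.6364  0.0443  0.1053 -0.2779  0.2607 10.8508]
```

Request:
send_rows --motion "-0.0003 0 -0.0005 0 0 0; -0.0003 0 -0.0005 0 0 0; -0.0003 0 -0.0005 0 0 0"

```text
time: 16.38
tcp_pos: [0.6362, 0.0443, 0.1051]
eef_rot: [0.003, -0.342, 0.94, -0.001]
contact_force: [0.0, -0.6, 11.7]
grip_width: 0.0165
finger_force: 30.0
```

```bash
python3 f.py
```

```text
[ 0.6362  0.0443  0.1051 -0.1384  0.2655 11.805 ]
```

Request:
send_rows --motion "-0.0002 0 -0.0004 0 0 0; -0.0002 0 -0.0004 0 0 0; -0.0002 0 -0.0004 0 0 0"

```text
time: 16.95
tcp_pos: [0.6362, 0.0443, 0.1049]
eef_rot: [0.003, -0.342, 0.94, -0.001]
contact_force: [-0.1, 0.5, 13.1]
grip_width: 0.0163
finger_force: 30.0
```

```bash
python3 f.py
```

```text
[ 0.6362  0.0443  0.1049  0.0585  0.2977 12.3963]
```

Request:
send_rows --motion "-0.0002 0 -0.0004 0 0 0; -0.0002 0 -0.0004 0 0 0; -0.0002 0 -0.0004 0 0 0"

```text
time: 17.52
tcp_pos: [0.6361, 0.0443, 0.1047]
eef_rot: [0.003, -0.342, 0.94, -0.001]
contact_force: [-0.2, 0.4, 12.8]
grip_width: 0.0161
finger_force: 30.0
```

```bash
python3 f.py
```

```text
[ 0.6361  0.0443  0.1047 -0.3045  0.3713 12.681 ]
```

Request:
send_rows --motion "0 0 -0.0004 0 0 0; 0 0 -0.0004 0 0 0; 0 0 -0.0004 0 0 0"

```text
time: 18.1
tcp_pos: [0.6351, 0.0442, 0.1028]
eef_rot: [0.002, -0.342, 0.94, -0.001]
contact_force: [-1.5, -0.2, 9.3]
grip_width: 0.0167
finger_force: 30.0
```

```bash
python3 f.py
```

```text
[ 0.6351  0.0442  0.1028 -0.959  -0.154   9.1499]
```

The spring snapped: the force fell from 12.7 to 9.2 N and the tool jumped 2 mm. Lifting out.

Request:
send_rows --motion "0 0 0.003 0 0 0; 0 0 0.008 0 0 0; 0.0005 0 0.015 0 0 0; 0.001 0 0.025 0 0 0; 0.001 0 0.04 0 0 0; 0.001 0 0.055 0 0 0; 0.001 0 0.075 0 0 0; 0.001 0 0.095 0 0 0; 0.001 0 0.105 0 0 0; 0.001 0 0.107 0 0 0; 0.001 0 0.107 0 0 0"

```text
time: 19.68
tcp_pos: [0.6344, 0.0443, 0.2072]
eef_rot: [-0.0, -0.342, 0.94, 0.0]
contact_force: [-0.3, -0.8, -1.3]
grip_width: 0.0165
finger_force: 30.0
```

```bash
python3 f.py; python3 -c "
from h import *
print(state()['time'],state()['eef_rot'])"
```

```text
[ 0.6342  0.0443  0.2068 -0.3337 -0.658  -1.6803]
19.875 [-7.92049642e-04 -3.42167069e-01  9.39638749e-01  3.02044936e-04]
```

Request:
send_rows --motion "-0.02 0.022 0 0 0 0; -0.05 0.055 0 0 0 0; -0.085 0.095 0 0 0 0; -0.12 0.135 0 0 0 0; -0.15 0.168 0 0 0 0; -0.167 0.187 0 0 0 0; -0.1737 0.1945 0 0 0 0; -0.1737 0.1945 0 0 0 0; -0.1737 0.1945 0 0 0 0"

```text
time: 21.0
tcp_pos: [0.4616, 0.2381, 0.2077]
eef_rot: [-0.0, -0.342, 0.94, -0.0]
contact_force: [-0.2, 0.9, -1.6]
grip_width: 0.0166
finger_force: 30.0
```

```bash
python3 f.py; python3 - <<'E'
from h import *
snap("wrist","w6")
a=cv2.imread("pics/wrist2.png");b=cv2.imread("pics/w6.png")
for (y0,y1,x0,x1) in((275,340,295,340),(335,380,280,360)):
    r=cv2.matchTemplate(cv2.resize(b[y0-8:y1+8,x0-8:x1+8],None,fx=4,fy=4,interpolation=2),cv2.resize(a[y0:y1,x0:x1],None,fx=4,fy=4,interpolation=2),cv2.TM_CCOEFF_NORMED); m=cv2.minMaxLoc(r); print(m[1],np.array(m[3])/4-8)
cv2.imwrite("pics/c6.png",np.hstack([cv2.resize(x[150:350,250:390],(400,571)) for x in(a,b)]))
E
```

```text
[ 0.4616  0.2381  0.2077  0.0528  0.5356 -1.3741]
0.9016481041908264 [0. 0.]
0.8425530791282654 [-0.25  0.  ]
```

View pics/c6.png

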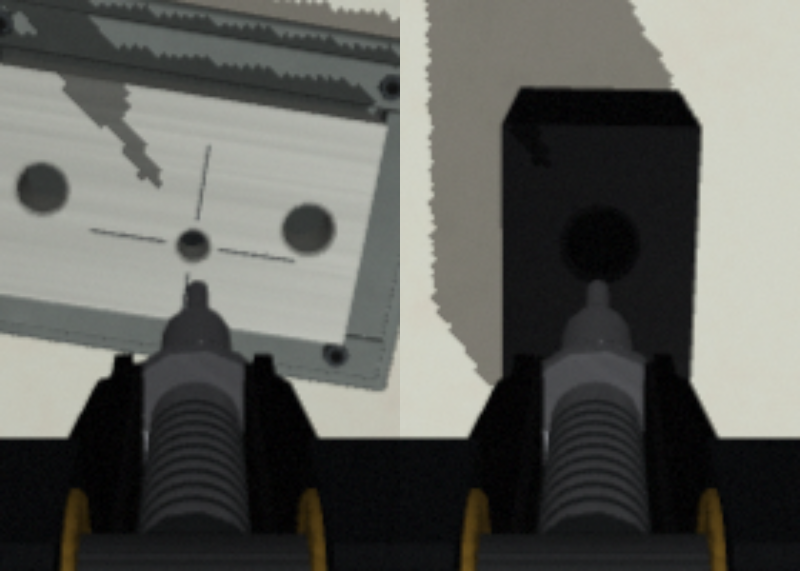

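The punch sits in the grip exactly as before (no shift between the two pictures), with its tip over the stand hole. Aligning to the pick position and lowering.

Request:
send_rows --motion "-0.0011 0.0008 0 0 0 0; -0.0011 0.0008 -0.01 0 0 0; -0.0011 0.0008 -0.025 0 0 0; -0.0011 0.0008 -0.04 0 0 0; -0.0011 0.0008 -0.05 0 0 0; -0.0011 0.0008 -0.055 0 0 0; -0.0011 0.0008 -0.055 0 0 0; -0.0011 0.0008 -0.055 0 0 0"

```text
time: 22.25
tcp_pos: [0.4603, 0.2397, 0.1534]
eef_rot: [0.001, -0.342, 0.94, 0.0]
contact_force: [0.0, 0.5, -1.7]
grip_width: 0.0167
finger_force: 30.0
```

```bash
python3 f.py
```

```text
[ 0.4603  0.2397  0.1534  0.1168 -0.0047 -1.849 ]
```

Request:
send_rows --motion "0.0002 -0.0008 0 0 0 0; 0.0002 -0.0008 -0.005 0 0 0; 0.0002 -0.0008 -0.012 0 0 0; 0.0002 -0.0008 -0.02 0 0 0; 0.0002 -0.0008 -0.03 0 0 0; 0.0002 -0.0008 -0.04 0 0 0; 0.0002 -0.0008 -0.048 0 0 0; 0.0002 -0.0008 -0.053 0 0 0; 0.0002 -0.0008 -0.053 0 0 0; 0.0002 -0.0008 -0.053 0 0 0"

```text
time: 23.7
tcp_pos: [0.4604, 0.2389, 0.1002]
eef_rot: [0.0, -0.342, 0.94, -0.0]
contact_force: [0.6, -0.0, -1.3]
grip_width: 0.0165
finger_force: 30.0
```

```bash
python3 f.py
```

```text
[ 0.4604  0.2389  0.1002  0.2533 -0.4224 -1.4897]
```

Request:
send_rows --motion "0 0 -0.001 0 0 0; 0 0 -0.002 0 0 0; 0 0 -0.0022 0 0 0; 0 0 -0.0022 0 0 0"

```text
time: 24.4
tcp_pos: [0.4604, 0.239, 0.0981]
eef_rot: [0.0, -0.342, 0.94, 0.0]
contact_force: [-0.6, 0.6, 3.3]
grip_width: 0.0164
finger_force: 30.0
```

```bash
python3 f.py
```

```text
[ 0.4604  0.239   0.0981 -0.7621  0.329   3.1215]
```

The collar is on the stand, with the force up to +3 N. Releasing.

Request:
send_rows --motion "0 0 0.0008 0 0 0; 0 0 0.0008 0 0 0; 0 0 0.0008 0 0 0; 0 0 0.0008 0 0 0; 0 0 0.0008 0 0 0; 0 0 0.0008 0 0 0; 0 0 0.0008 0 0 0; 0 0 0.0008 0 0 0; 0 0 0.0008 0 0 0" --grip 0

```text
time: 25.72
tcp_pos: [0.4601, 0.2388, 0.0984]
eef_rot: [0.0, -0.342, 0.94, -0.0]
contact_force: [0.5, -1.1, 0.2]
grip_width: 0.0947
finger_force: 0.0
```

Request:
send_rows --motion "0 0 0 0 0 0; 0 0 0.01 0 0 0; 0 0 0.03 0 0 0; 0 0 0.06 0 0 0; 0 0 0.1 0 0 0; 0 0 0.14 0 0 0; 0 0 0.14 0 0 0; 0 0 0.14 0 0 0"

```text
time: 26.72
tcp_pos: [0.4599, 0.2387, 0.2382]
eef_rot: [-0.0, -0.342, 0.94, 0.0]
contact_force: [-0.2, 0.4, -0.7]
grip_width: 0.0948
finger_force: 0.0
```

```bash
python3 - <<'E'
from h import *
snap("wrist","w7"); snap("side","s7"); print(state()["time"],state()["grip_width"])
a=cv2.imread("pics/w7.png")[100:400,200:500]; b=cv2.imread("pics/s7.png")[160:300,250:390]
cv2.imwrite("pics/c7.png",np.hstack([cv2.resize(x,(400,400)) for x in(a,b)]))
E
```

```text
26.825 0.0947269537621356
```

View pics/c7.png

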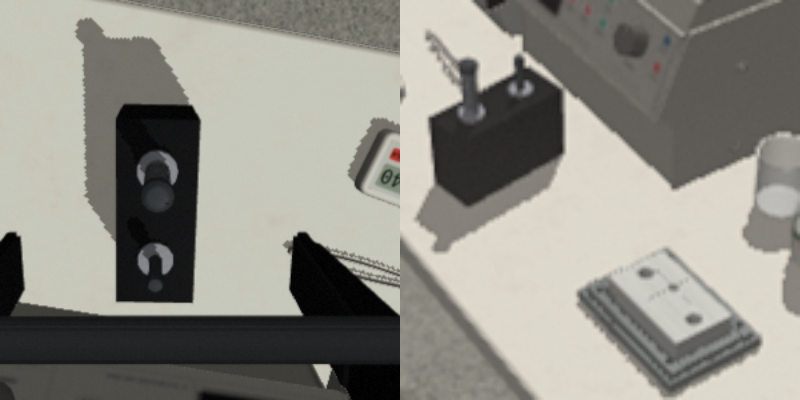

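The punch stands upright in its hole with the collar down, the scriber is unmoved, and the blank is in the nest. Handing in.

```bash
python3 -c "
from bench import *
print(finish_job())"
```

```text
the job is handed in; nothing more can be done
None
```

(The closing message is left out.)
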